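# Drive a worn sleeve out of a bearing block

## Robot

A 7-joint arm with a two-finger parallel gripper is mounted at the origin on the work surface. World frame = base frame: x ahead of the robot, y to its left, z up, the work surface at z = 0. Lengths are in m, angles in rad, forces in N, time in s.
With the tool pointing down it reaches from about 0.4 to 0.85 m from the base axis. Payload 10.4 kg.
Tool frame: the origin (TCP) lies at the very end of the fingers, on their centre line; the grasp point (between the pads) lies 19 mm behind it (manip.grip_point_offset is the distance from the TCP to the grasp point, in m); z points along the fingers, y is the line along which they close (so a half turn about z gives the same grasp; the last joint's range is limited). The gripper opens to 85 mm and grips with 20 to 120 N. Pads are 22 mm wide; open, the fingers measure 114 mm over their backs; the gripper's body (76 mm by 85 mm) begins 54 mm behind the grasp point. The pads swing forward as they close: fully open they stand 13 mm farther back than shut.
Start: joints at [1.312, 0.332, -0.065, 1.46, 0.022, 1.35, -0.088], TCP at [0.146, -0.608, 0.231] pointing down, gripper open.
Joint ranges: [-2.6, 2.6], [-0.5, 2.12], [-1.47, 1.34], [0.16, 2.42], [-1.27, 4.41], [0.06, 2.06], [-2.6, 2.6]. Speed limits (rad/s): [2.22, 2.22, 2.79, 2.79, 3.14, 3.14, 3.14].

## Interface

Orientations are given as a unit quaternion [x, y, z, w].
In Python, from workcell import manip gives the robot as it stands. The module is installed in compiled form; this text tells all that it offers.
- The arm moves only by the shell command python3 -m inch 'ROWS' [OPENING] [FORCE]. ROWS is JSON, a list of rows, each a list of 2 entries, a list of its own where there are three numbers: the shift along the tool's x, y, z each as a share of 0.08 m, from -1 to 1, then the turn, a rotation vector about the tool's x, y, z each as a share of 45 degrees, from -1 to 1. A call has exactly 10 rows; each row is the pose to reach, as a shift and turn from the pose commanded when the call began, along the tool's axes at that moment; what a row does not reach only later rows make up. A row lasts 1/10 s, in which the tool goes at most 50 mm and 8.59 degrees, less where a joint would pass 70% of its speed; a pose out of reach is approached as far as the arm can. A call with a number of a shift or a turn outside -1 to 1 is refused whole. A call with a gripper value outside its range is refused whole. OPENING is the opening, from 0 (shut) to 1 (fully open), set as the call begins (- or left out, the last holds). The fingers move at their own pace and stop on an object; FORCE is the grip in N (left out, the last holds). Time passes only in rows, so rows that repeat a pose let the fingers close, or fill a call up. It gives the time, the measured TCP pose, the force, the opening and the grip force at its end, in the units of the state.
- manip.get_obs(): the state, without advancing time (a new reading comes with each control period).
- manip.camera(name): name is "side" or "top" or "wrist"; returns the picture (420x560x3 uint8, red, green, blue); there is no depth.
- manip.camera_params(name): a dict with "fov_y" (degrees; the focal length in pixels is half the picture's height over the tangent of half this angle, whatever the lens; pixels are square), "cx", "cy" (the principal point, pixels), "k1" (the pictures are not rectified: a ray, as slopes to the right and down, at radius r is drawn at 1 + k1 r^2 times it, then the intrinsics apply), "camera_from_world" (4x4, takes a point from world to camera coordinates); the wrist camera has in their place "T_tool_cam" (4x4, takes a point from camera to tool coordinates, whose origin is the TCP and whose axes are the flange's). Camera axes: x right, y up, looking along -z (the intrinsics and any distortion apply to the point x, -y, -z); pixel columns grow to the right and rows downward; lengths in m; the calibration is good to about 2 mm. A picture is of the moment at which its call begins: read the wrist's pose just before it. camera_params takes no time and is no camera call.
- manip.hand_in(): hands the job in; it is judged then, once.
The state is a dict: "clock": time; "joint_pos": joint angles; "joint_velocities": joint speeds; "tau": joint torques, N m; "position": TCP position; "ee_rot": TCP orientation; "ft_force": force on the tool from outside, world axes, zero at the start; "torque": the same for the moment, N m; "grip_width": opening from 0.0 (shut) to 1.0 (fully open); "grasp_force": force on a finger pad.
Only numpy, scipy, OpenCV 4.12 (cv2) and the standard library are available. Lean on these libraries where they do the work, as an engineer would, in place of code of your own. Each camera call takes 0.05 s, during which the arm holds its last target. There are 200 camera calls.

## Task

Press the worn brass sleeve out of the inclined bearing block: take the thicker of the two drifts from the wooden rack, push it down the bore from the upper mouth until the sleeve has come out of the lower end into the catch tray and the drift itself has come through to the lower end. Then draw the drift out and stand it back in its own hole in the rack, fully down. Leave the thin drift and the other things on the bench where they are.

Things in the scene. Friction and masses are not known exactly. Their poses are not given: they have to be found in the camera images.
- fixture: Fixed steel fixture with the bearing block and catch tray. Origin on the bench below the bore's middle; z up, x level from block to tray (away from robot). Base 5 mm thick, x -90..160, y +-75 mm. Upright cheeks 10 mm thick at y = +-41 mm, x -42..18 mm, 125 mm high, beside the block. Open tray: inside x 10..155, y +-70 mm, floor 7 mm, rim 40 mm above the bench.
- block: Grey cast block, 72 x 72 x 75 mm, fixed, leaning 30 deg, with a through bore 36 mm wide, 75 mm long, mouths chamfered 3 mm. Origin mid-bore, 128 mm above the bench; z up along the bore, 30 deg from vertical, leaning to the robot; mouths at z = +-37.5 mm. Two sprung balls in the wall (z = -34 mm, +-y sides) hold the sleeve: 6 to 20 N starts it, less moves it on; it stays where left until out.
- sleeve_center (a point): Loose brass sleeve (tube), 60 mm long, 34 mm outside and 24 mm inside diameter, 0.2 kg. The point is its centre, z along its axis. It starts in the bore, its upper end about 9 mm below the upper mouth, and leaves by the lower mouth.
- drift_grip (a point): Thicker drift: aluminium shank 30 mm wide, 90 mm long; above it a collar 48 mm wide, 8 mm thick; then a square black grip 30 x 30 x 60 mm; 158 mm in all, 0.32 kg. Point: the grip's centre, 128 mm from the tip; z from tip to grip, x and y square to the flats. Starts upright in a rack hole, collar resting on the rack's top, grip centre 143 mm above the bench.
- drift_tip (a point): The centre of the lower end of the thicker drift's shank, same axes as drift_grip. Its shank passes the bore with 3 mm to spare all round and bears on the sleeve's end; when the collar meets the block the tip is 15 mm past the lower mouth.
- thin_grip (a point): The thin drift, to be left alone: as the other but shank 16 mm in diameter (it would slip inside the sleeve) and grip 20 x 20 mm. The point is the centre of its grip.
- rack: Fixed open wooden stand, 90 mm (x) by 200 mm (y), top 105 mm above the bench, top board 18 mm thick on two end legs. Origin on the bench under its centre, z up. Two through holes 36 mm in diameter at y = +50 and -50 mm (x = 0), one for each drift; which drift is in which hole varies.
- mallet_grip (a point): Hammer lying on the bench, 260 mm long; a point on its handle. Bystander.
- can_center (a point): Upright grey can, 60 mm in diameter, 130 mm high; its centre. Bystander.

How it is judged:
By the outcome, as a careful person would: the job done as asked, in the order asked, and still so for the second after the job is handed in, with the robot touching nothing.
It also fails if it takes over 61 s, if anything falls off the work surface, if the arm or the gripper's body presses on something with over 40 N, if the wrist force passes 120 N, or if a joint passes its speed limit or range.

## Working session

There is one attempt and no reset: what is moved stays moved. The work goes in short steps, Python scripts to look and compute and a shell command to move; the robot and the scene stay as the last step left them, time stands still between calls to the robot, and variables do not carry over. Pictures are saved under pics/ and viewed, at most 10 in all, crops included, and the job is handed in when it is done.

```bash
mkdir -p pics
cat > h.py <<'E'
import numpy as np, cv2
from workcell import manip
from scipy.spatial.transform import Rotation as R
def snap(n,f):
    im=manip.camera(n); cv2.imwrite('pics/'+f,cv2.cvtColor(im,cv2.COLOR_RGB2BGR)); return im
def cw(n,obs=None):
    p=manip.camera_params(n)
    if 'camera_from_world' in p: return p,np.array(p['camera_from_world'])
    o=obs or manip.get_obs(); T=np.eye(4); T[:3,:3]=R.from_quat(o['ee_rot']).as_matrix(); T[:3,3]=o['position']
    return p,np.linalg.inv(T@np.array(p['T_tool_cam']))
def proj(n,P,obs=None):
    p,M=cw(n,obs); P=np.atleast_2d(P); c=P@M[:3,:3].T+M[:3,3]
    s=np.c_[c[:,0],-c[:,1]]/-c[:,2:]; r2=(s**2).sum(1,keepdims=True)
    f=210/np.tan(np.radians(p['fov_y'])/2); s=s*(1+p['k1']*r2); return s*f+[p['cx'],p['cy']]
def ray(n,uv,obs=None):
    p,M=cw(n,obs); f=210/np.tan(np.radians(p['fov_y'])/2)
    d=(np.array(uv,float)-[p['cx'],p['cy']])/f; s=d.copy()
    for _ in range(30): s=d/(1+p['k1']*(s@s))
    v=M[:3,:3].T@np.array([s[0],-s[1],-1]); o=-M[:3,:3].T@M[:3,3]; return o,v/np.linalg.norm(v)
def atz(n,uv,z,obs=None):
    o,v=ray(n,uv,obs); return o+v*(z-o[2])/v[2]
E
python3 - <<'E'
from h import *
a=snap('side','s0.png');b=snap('top','t0.png')
for n in('side','top','wrist'):
    p=manip.camera_params(n); print(n,{k:v for k,v in p.items() if np.ndim(v)==0})
    if n!='wrist': print(np.linalg.inv(np.array(p['camera_from_world'])).round(3))
    else: print(np.array(p['T_tool_cam']).round(3))
o=manip.get_obs(); print(o['ee_rot'],o['position'],o['clock'])
E
```

```text
side {'fov_y': 55.73649886428987, 'cx': 282.6528876072717, 'cy': 208.46450781215947, 'k1': -0.07445600184987637}
[[-0.807  0.362 -0.467 -0.01 ]
 [-0.591 -0.481  0.648  0.749]
 [ 0.009  0.798  0.602  0.795]
 [ 0.     0.     0.     1.   ]]
top {'fov_y': 49.305164942537616, 'cx': 272.70191551702476, 'cy': 213.26069814249232, 'k1': -0.1441898368988998}
[[-0.023  0.992 -0.122  0.382]
 [-1.    -0.023  0.002  0.034]
 [-0.     0.122  0.993  1.254]
 [ 0.     0.     0.     1.   ]]
wrist {'fov_y': 69.4368078070536, 'cx': 276.6790919712677, 'cy': 209.7734663525489, 'k1': 0.0026132179792787706}
[[ 0.001  0.951  0.31   0.08 ]
 [ 1.    -0.001 -0.    -0.001]
 [ 0.     0.31  -0.951 -0.144]
 [ 0.     0.     0.     1.   ]]
[ 9.93056772e-01  1.17634266e-01 -1.09522844e-04 -6.43507225e-04] [ 0.14591621 -0.60737634  0.23057451] 0.1
```

View pics/s0.png

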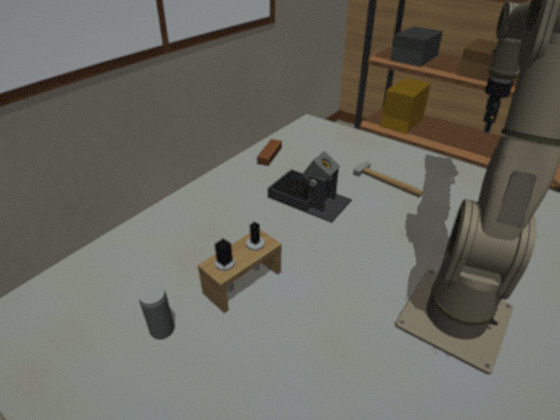

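View pics/t0.png

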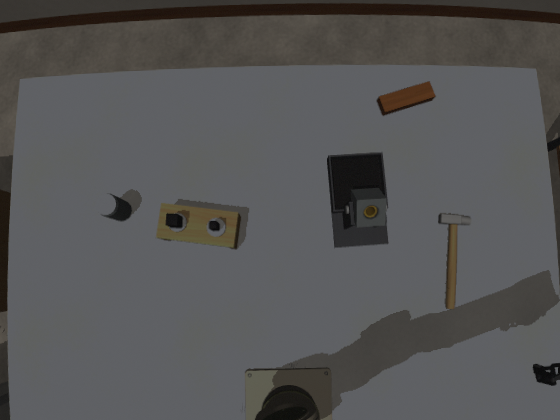

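The side view shows the rack with the thicker grip at about (224,252), the thin one at (255,234) and the fixture near (315,185). In the top view the thick drift is at (175,220) and the bore at (371,211). I'll enlarge both.

Run:
```python
from h import *
t=cv2.imread('pics/t0.png');s=cv2.imread('pics/s0.png')
g=lambda im:(255*(im/255.)**.5).astype('uint8')
def crop(im,x,y,w,h,k): return cv2.resize(g(im[y:y+h,x:x+w]),None,fx=k,fy=k,interpolation=cv2.INTER_CUBIC)
A=crop(t,150,190,100,70,4);B=crop(t,315,140,100,125,4)
C=np.zeros((600,800,3),'uint8');C[:280,:400]=A;C[:500,400:]=B
C[290:590,:400]=crop(s,260,140,100,75,4)
cv2.imwrite('pics/c0.png',C)
```

```text
(no output)
```

View pics/c0.png

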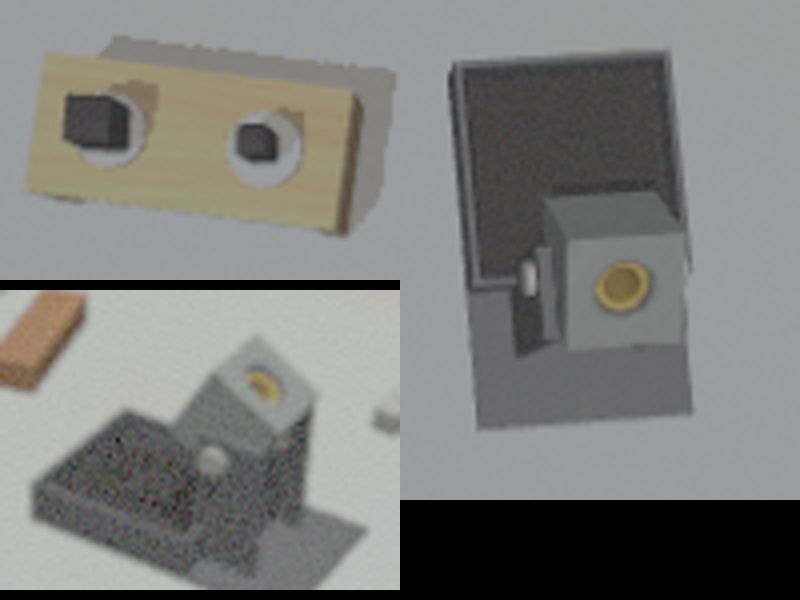

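```bash
cat > fit.py <<'E'
from h import *
from scipy.optimize import least_squares
rz=lambda a:R.from_euler('z',a).as_matrix()
Rb=R.from_euler('y',-30,degrees=True).as_matrix()
bl=lambda p:(Rb@np.array(p)+[0,0,.128])
top=lambda u,v,x0,y0:((np.array([u,v])-1.5)/4+[x0,y0])
def fit(L,x0):
    # L: (cam, local pt, px)
    def f(q):
        return np.concatenate([(proj(c,rz(q[2])@np.array(p)+[q[0],q[1],0])-px).ravel() for c,p,px in L])
    s=least_squares(f,x0,loss='soft_l1'); print(s.x.round(4),f(s.x).reshape(-1,2).round(1).tolist()); return s.x
if __name__=='__main__':
    T=lambda u,v:top(u-400,v,315,140); S=lambda u,v:top(u,v-290,260,140); K=lambda u,v:top(u,v,150,190)
    L=[('top',(.16,.075,.04),T(455,63)),('top',(.16,-.075,.04),T(669,51)),('top',(-.09,.075,.005),T(478,431)),('top',(-.09,-.075,.005),T(692,415)),
     ('top',bl((-.036,.036,.0375)),T(568,349)),('top',bl((-.036,-.036,.0375)),T(686,344)),('top',bl((.036,-.036,.0375)),T(685,233)),('top',bl((.036,.036,.0375)),T(566,236)),
     ('top',bl((0,0,.0375)),T(622,286)),
     ('side',bl((0,0,.0375)),S(264,387)),('side',bl((.036,-.036,.0375)),S(258,336)),('side',bl((-.036,-.036,.0375)),S(315,397)),('side',bl((-.036,.036,.0375)),S(268,449)),('side',bl((.036,.036,.0375)),S(213,379))]
    print('fix');q=fit(L,[.75,-.2,0])
    print([atz('top',T(622,286),bl((0,0,.0375))[2])])
    L=[('top',(.045,.1,.105),K(45,53)),('top',(.045,-.1,.105),K(353,90)),('top',(-.045,.1,.105),K(27,190)),('top',(-.045,-.1,.105),K(336,233))]
    print('rack');r=fit(L,[.7,.25,0])
    for s in(1,-1): print('hole',rz(r[2])@[0,.05*s,0]+[r[0],r[1],0])
    print('collar',atz('top',K(108,130),.113),atz('top',K(265,149),.113),'grip',atz('top',K(86,122),.165))
E
python3 fit.py
```

```text
fix
[ 0.5316 -0.2053  0.041 ] [[-0.3, -0.5], [0.2, -0.5], [-0.3, -0.3], [0.1, 0.0], [-0.9, 0.1], [-1.6, -0.6], [-0.2, -0.1], [0.0, 1.0], [0.5, 1.4], [0.6, -0.8], [-0.6, -0.5], [1.5, -0.3], [2.5, -3.4], [-0.7, -2.0]]
[array([ 0.51631468, -0.20510035,  0.16047595])]
rack
[ 0.4981  0.2238 -0.1466] [[0.2, -0.2], [0.4, 0.1], [-0.6, 0.4], [-0.1, -0.4]]
hole [0.50539839 0.27330248 0.        ]
hole [0.49078912 0.17437538 0.        ]
collar [0.50548664 0.27405627 0.113     ] [0.49129076 0.17453008 0.113     ] grip [0.50500372 0.27656241 0.165     ]
```

The fits agree with the given sizes: residuals are about 1 px in the top view and up to 3.4 px in the small side crop. The thick drift is at about (0.505, 0.274) and the fixture at (0.532, -0.205) with yaw 0.041. I'll travel over to the rack.

```bash
python3 -m inch '[[[0.1,-0.1,-0.08],[0,0,0]],[[0.2,-0.2,-0.16],[0,0,0]],[[0.3,-0.3,-0.24],[0,0,0]],[[0.4,-0.4,-0.32],[0,0,0]],[[0.5,-0.5,-0.4],[0,0,0]],[[0.6,-0.6,-0.48],[0,0,0]],[[0.7,-0.7,-0.56],[0,0,0]],[[0.8,-0.8,-0.64],[0,0,0]],[[0.9,-0.9,-0.72],[0,0,0]],[[1,-1,-0.8],[0,0,0]]]' 1
python3 -m inch '[[[0.1,-0.1,0],[0,0,0]],[[0.2,-0.2,0],[0,0,0]],[[0.3,-0.3,0],[0,0,0]],[[0.4,-0.4,0],[0,0,0]],[[0.5,-0.5,0],[0,0,0]],[[0.6,-0.6,0],[0,0,0]],[[0.7,-0.7,0],[0,0,0]],[[0.8,-0.8,0],[0,0,0]],[[0.9,-0.9,0],[0,0,0]],[[1,-1,0],[0,0,0]]]'
python3 -m inch '[[[0.1,-0.1,0],[0,0,0]],[[0.2,-0.2,0],[0,0,0]],[[0.3,-0.3,0],[0,0,0]],[[0.4,-0.4,0],[0,0,0]],[[0.5,-0.5,0],[0,0,0]],[[0.6,-0.6,0],[0,0,0]],[[0.7,-0.7,0],[0,0,0]],[[0.8,-0.8,0],[0,0,0]],[[0.9,-0.9,0],[0,0,0]],[[1,-1,0],[0,0,0]]]'
python3 -m inch '[[[0.1,-0.1,0],[0,0,0]],[[0.2,-0.2,0],[0,0,0]],[[0.3,-0.3,0],[0,0,0]],[[0.4,-0.4,0],[0,0,0]],[[0.5,-0.5,0],[0,0,0]],[[0.6,-0.6,0],[0,0,0]],[[0.7,-0.7,0],[0,0,0]],[[0.8,-0.8,0],[0,0,0]],[[0.9,-0.9,0],[0,0,0]],[[1,-1,0],[0,0,0]]]'
python3 - <<'E'
from h import *
snap('wrist','w1.png'); o=manip.get_obs(); print(o['joint_pos'])
import json; json.dump({'position':list(o['position']),'ee_rot':list(o['ee_rot'])},open('w1.json','w'))
E
```

```text
clock: 1.1
position: [0.2056, -0.5104, 0.2959]
ee_rot: [0.993, 0.118, 0.0, 0.0]
ft_force: [0.2, -0.3, -0.3]
grip_width: 0.999
grasp_force: 0.0
clock: 2.1
position: [0.2647, -0.414, 0.2953]
ee_rot: [0.993, 0.118, 0.0, 0.0]
ft_force: [0.3, 0.6, -0.7]
grip_width: 1.005
grasp_force: 0.0
clock: 3.1
position: [0.3238, -0.3175, 0.2953]
ee_rot: [0.993, 0.118, 0.0, 0.0]
ft_force: [0.3, -0.9, 0.6]
grip_width: 0.998
grasp_force: 0.0
clock: 4.1
position: [0.3829, -0.221, 0.2953]
ee_rot: [0.993, 0.118, 0.0, 0.0]
ft_force: [0.7, 0.5, 0.7]
grip_width: 0.999
grasp_force: 0.0
[ 0.91722837 -0.08606308 -0.46429107  1.78611484 -0.03935939  1.4322461
 -0.87295149]
```

View pics/w1.png

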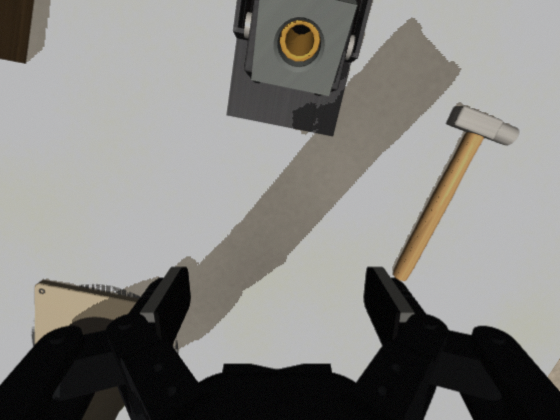

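```bash
python3 -m inch '[[[0.1,-0.1,0],[0,0,0]],[[0.2,-0.2,0],[0,0,0]],[[0.3,-0.3,0],[0,0,0]],[[0.4,-0.4,0],[0,0,0]],[[0.5,-0.5,0],[0,0,0]],[[0.6,-0.6,0],[0,0,0]],[[0.7,-0.7,0],[0,0,0]],[[0.8,-0.8,0],[0,0,0]],[[0.9,-0.9,0],[0,0,0]],[[1,-1,0],[0,0,0]]]'
python3 -m inch '[[[0.08,-0.1,0],[0,0,0]],[[0.16,-0.2,0],[0,0,0]],[[0.24,-0.3,0],[0,0,0]],[[0.32,-0.4,0],[0,0,0]],[[0.4,-0.5,0],[0,0,0]],[[0.48,-0.6,0],[0,0,0]],[[0.56,-0.7,0],[0,0,0]],[[0.64,-0.8,0],[0,0,0]],[[0.72,-0.9,0],[0,0,0]],[[0.8,-1,0],[0,0,0]]]'
python3 -m inch '[[[0.05,-0.1,0],[0,0,0]],[[0.1,-0.2,0],[0,0,0]],[[0.15,-0.3,0],[0,0,0]],[[0.2,-0.4,0],[0,0,0]],[[0.25,-0.5,0],[0,0,0]],[[0.3,-0.6,0],[0,0,0]],[[0.35,-0.7,0],[0,0,0]],[[0.4,-0.8,0],[0,0,0]],[[0.45,-0.9,0],[0,0,0]],[[0.5,-1,0],[0,0,0]]]'
python3 -m inch '[[[0,-0.1,0.03],[0,0,0]],[[0,-0.2,0.06],[0,0,0]],[[0,-0.3,0.09],[0,0,0]],[[0,-0.4,0.12],[0,0,0]],[[0,-0.5,0.15],[0,0,0]],[[0,-0.6,0.18],[0,0,0]],[[0,-0.7,0.21],[0,0,0]],[[0,-0.8,0.24],[0,0,0]],[[0,-0.9,0.27],[0,0,0]],[[0,-1,0.3],[0,0,0]]]'
python3 - <<'E'
from h import *
snap('wrist','w2.png'); o=manip.get_obs(); print(o['joint_pos'])
import json; json.dump({'position':list(o['position']),'ee_rot':list(o['ee_rot'])},open('w2.json','w'))
im=cv2.imread('pics/w2.png'); cv2.imwrite('pics/w2b.png',cv2.resize((255*(im/255.)**.5).astype('uint8'),(800,600),interpolation=cv2.INTER_CUBIC))
E
```

```text
clock: 5.15
position: [0.442, -0.1245, 0.2953]
ee_rot: [0.993, 0.118, 0.0, 0.0]
ft_force: [1.0, -0.1, 0.4]
grip_width: 0.999
grasp_force: 0.0
clock: 6.15
position: [0.4854, -0.0318, 0.2953]
ee_rot: [0.993, 0.118, 0.0, 0.0]
ft_force: [-0.4, -0.1, 0.1]
grip_width: 1.001
grasp_force: 0.0
clock: 7.15
position: [0.5054, 0.0553, 0.2953]
ee_rot: [0.993, 0.118, 0.0, 0.0]
ft_force: [-0.5, 0.5, 0.3]
grip_width: 1.0
grasp_force: 0.0
clock: 8.15
position: [0.4864, 0.133, 0.2711]
ee_rot: [0.993, 0.118, 0.0, 0.0]
ft_force: [-0.1, 0.4, -0.6]
grip_width: 0.999
grasp_force: 0.0
[ 0.45999875  0.11721331 -0.87219871  1.67586354  0.09062707  1.39112271
 -1.75842876]
```

View pics/w2b.png

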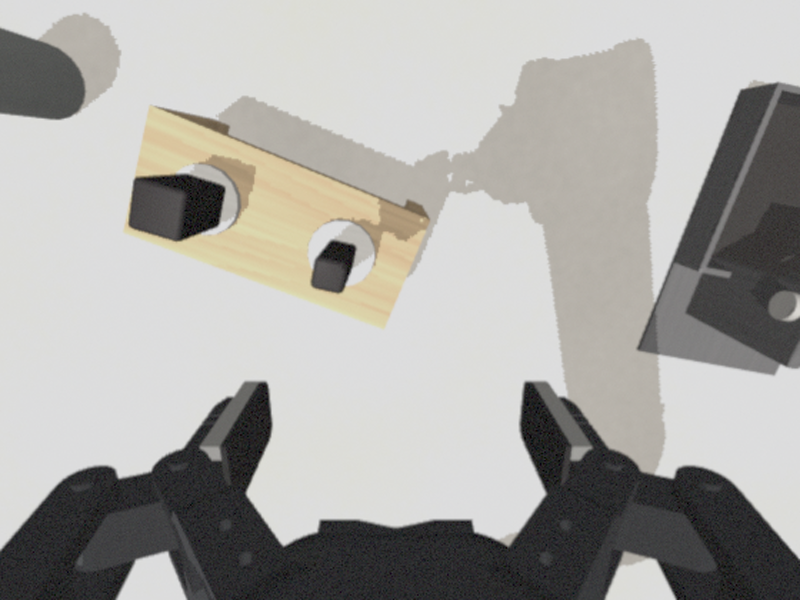

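The first wrist view shows the bore mouth at about (299,42) and base corners at (228,115) and (333,136). The second shows the thick grip's top face, with corners at about (135,177), (190,178), (180,240) and (130,227) in the enlargement.

Run:
```python
from fit import *
import json
w1=json.load(open('w1.json'));w2=json.load(open('w2.json'))
k=lambda u,v:(np.array([u,v])+.5)*.7-.5
c=[atz('wrist',k(*p),.173,w2)[:2] for p in[(135,177),(190,178),(180,240),(130,227)]]
print(np.round(c,4).tolist(),np.mean(c,0)); 
for i in range(4): d=c[(i+1)%4]-c[i]; print(np.linalg.norm(d).round(4),np.degrees(np.arctan2(d[1],d[0])).round(1))
# rack corners z=.105
for p in[(150,105),(428,218),(385,328),(125,232)]: print('rack',atz('wrist',k(*p),.105,w2).round(4))
q=[.5316,-.2053,.041]
for l,px in[((-.09,.075,.005),(228,115)),((-.09,-.075,.005),(333,136)),(bl((-.036,.036,.0375)),(251,80)),(bl((-.036,-.036,.0375)),(331,95)),(bl((0,0,.0375)),(299,42))]:
    P=rz(q[2])@np.array(l)+[q[0],q[1],0]; print('fix',P.round(4),atz('wrist',px,P[2],w1).round(4),proj('wrist',P,w1).round(1),px)
```

```text
[[0.5213, 0.2874], [0.5277, 0.2587], [0.4927, 0.2611], [0.4934, 0.2887]] [0.50878611 0.27399539]
0.0294 -77.3
0.0351 176.2
0.0276 88.4
0.0279 -2.6
rack [0.5578 0.318  0.105 ]
rack [0.5301 0.122  0.105 ]
rack [0.4414 0.1325 0.105 ]
rack [0.4692 0.33   0.105 ]
fix [ 0.4386 -0.1341  0.005 ] [ 0.4408 -0.1363  0.005 ] [[226.1 116.2]] (228, 115)
fix [ 0.4447 -0.2839  0.005 ] [ 0.448 -0.284  0.005] [[332.3 138.3]] (333, 136)
fix [ 0.4802 -0.1714  0.1425] [ 0.4819 -0.171   0.1425] [[251.   82.1]] (251, 80)
fix [ 0.4832 -0.2433  0.1425] [ 0.4869 -0.2449  0.1425] [[328.2  98.7]] (331, 95)
fix [ 0.5129 -0.2061  0.1605] [ 0.5181 -0.2049  0.1605] [[298.8  49.3]] (299, 42)
```

```bash
python3 -m inch '[[[0.04,-0.1,0.05],[0,0,0.04]],[[0.08,-0.2,0.1],[0,0,0.08]],[[0.12,-0.3,0.15],[0,0,0.12]],[[0.16,-0.4,0.2],[0,0,0.16]],[[0.2,-0.5,0.25],[0,0,0.2]],[[0.24,-0.6,0.3],[0,0,0.24]],[[0.28,-0.7,0.35],[0,0,0.28]],[[0.32,-0.8,0.4],[0,0,0.32]],[[0.36,-0.9,0.45],[0,0,0.355]],[[0.4,-1,0.5],[0,0,0.355]]]'
cat > go.py <<'E'
# usage: go.py x y z : shift in tool units
from h import *; import sys
o=manip.get_obs(); M=R.from_quat(o['ee_rot']).as_matrix(); d=np.array([float(a) for a in sys.argv[1:4]])-o['position']
print('units',(M.T@d/.08).round(3),'yaw',np.degrees(np.arctan2(M[1,0],M[0,0])).round(2),'j',o['joint_pos'].round(2) if hasattr(o['joint_pos'],'round') else o['joint_pos'])
E
python3 go.py .507 .274 .2
```

```text
clock: 9.2
position: [0.4991, 0.218, 0.231]
ee_rot: [1.0, -0.022, 0.0, 0.0]
ft_force: [0.1, -0.1, 0.2]
grip_width: 1.002
grasp_force: 0.0
units [ 0.068 -0.704  0.388] yaw -2.5 j [ 0.26  0.26 -0.88  1.64  0.21  1.34 -2.26]
```

```bash
python3 -m inch '[[[0.01,-0.1,0.05],[0,0,0]],[[0.02,-0.2,0.1],[0,0,0]],[[0.03,-0.3,0.15],[0,0,0]],[[0.04,-0.4,0.2],[0,0,0]],[[0.05,-0.5,0.25],[0,0,0]],[[0.06,-0.6,0.3],[0,0,0]],[[0.07,-0.7,0.35],[0,0,0]],[[0.07,-0.7,0.39],[0,0,0]],[[0.07,-0.7,0.39],[0,0,0]],[[0.07,-0.7,0.39],[0,0,0]]]'
python3 - <<'E'
from h import *
snap('wrist','w3.png'); o=manip.get_obs(); print(o['joint_pos'])
import json; json.dump({'position':list(o['position']),'ee_rot':list(o['ee_rot'])},open('w3.json','w'))
im=cv2.imread('pics/w3.png'); cv2.imwrite('pics/w3b.png',cv2.resize((255*(im/255.)**.5).astype('uint8'),(800,600),interpolation=cv2.INTER_CUBIC))
E
```

```text
clock: 10.2
position: [0.5071, 0.2729, 0.2001]
ee_rot: [1.0, -0.022, 0.0, 0.0]
ft_force: [-0.3, 0.0, 0.6]
grip_width: 0.998
grasp_force: 0.0
[ 0.13372249  0.36659923 -0.87290343  1.60224682  0.28874402  1.30818604
 -2.39647254]
```

View pics/w3b.png

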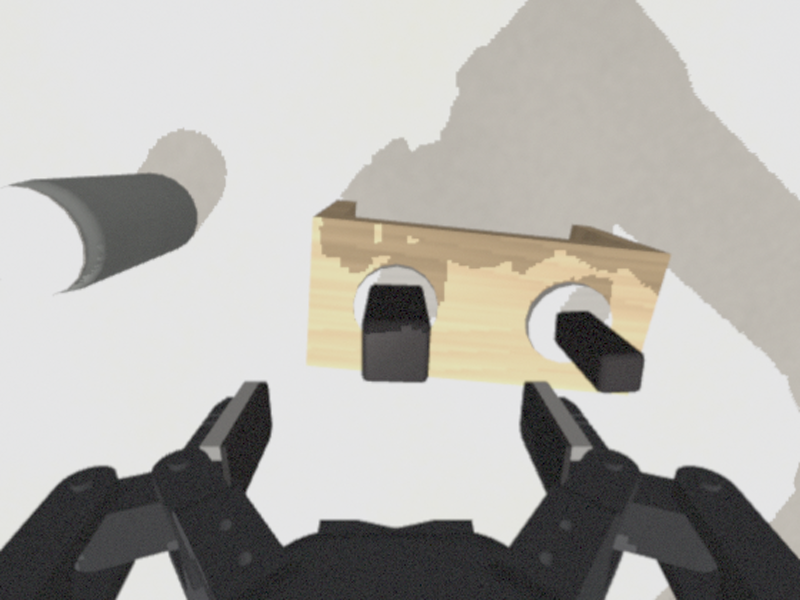

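The view shows the grip top face at x 362..429, y 324..381 in the enlargement, squared up with the tool and centred between the pads.

```bash
python3 - <<'E'
from fit import *
import json
w=json.load(open('w3.json'))
k=lambda u,v:(np.array([u,v])+.5)*.7-.5
c=[atz('wrist',k(*p),.173,w)[:2] for p in[(362,324),(429,323),(429,382),(362,380)]]
print(np.round(c,4).tolist(),np.mean(c,0)); 
for p in[(316,216),(668,252),(308,363)]: print('rack',atz('wrist',k(*p),.105,w).round(4))
print('collar',atz('wrist',k(397,304),.113,w))
E
python3 go.py .507 .274 .126
```

```text
[[0.5212, 0.2871], [0.5204, 0.2588], [0.4925, 0.2593], [0.4947, 0.2889]] [0.50720856 0.27350453]
rack [0.5592 0.3147 0.105 ]
rack [0.5308 0.1198 0.105 ]
rack [0.471  0.3284 0.105 ]
collar [0.50931595 0.27257891 0.113     ]
units [-0.003 -0.014  0.928] yaw -2.5 j [ 0.13  0.37 -0.87  1.6   0.29  1.31 -2.4 ]
```

```bash
python3 -m inch '[[[0,0,0.1],[0,0,0]],[[0,0,0.2],[0,0,0]],[[0,0,0.3],[0,0,0]],[[0,0,0.4],[0,0,0]],[[0,0,0.5],[0,0,0]],[[0,0,0.6],[0,0,0]],[[0,0,0.7],[0,0,0]],[[0,0,0.8],[0,0,0]],[[0,0,0.88],[0,0,0]],[[0,0,0.93],[0,0,0]]]'
python3 -m inch '[[[0,0,0],[0,0,0]],[[0,0,0],[0,0,0]],[[0,0,0],[0,0,0]],[[0,0,0],[0,0,0]],[[0,0,0],[0,0,0]],[[0,0,0],[0,0,0]],[[0,0,0],[0,0,0]],[[0,0,0],[0,0,0]],[[0,0,0],[0,0,0]],[[0,0,0],[0,0,0]]]' 0 100
```

```text
clock: 11.25
position: [0.5068, 0.2732, 0.125]
ee_rot: [1.0, -0.021, -0.0, 0.0]
ft_force: [0.1, -0.4, 0.6]
grip_width: 1.001
grasp_force: 0.0
clock: 12.25
position: [0.5074, 0.2734, 0.1263]
ee_rot: [1.0, -0.022, 0.0, -0.0]
ft_force: [-0.2, -1.4, 6.0]
grip_width: 0.341
grasp_force: 98.8
```

```bash
python3 -m inch '[[[0,0,-0.1],[0,0,0]],[[0,0,-0.2],[0,0,0]],[[0,0,-0.3],[0,0,0]],[[0,0,-0.4],[0,0,0]],[[0,0,-0.5],[0,0,0]],[[0,0,-0.6],[0,0,0]],[[0,0,-0.7],[0,0,0]],[[0,0,-0.8],[0,0,0]],[[0,0,-0.9],[0,0,0]],[[0,0,-1],[0,0,0]]]'
python3 -m inch '[[[0,0,-0.13],[0,0,0]],[[0,0,-0.26],[0,0,0]],[[0,0,-0.39],[0,0,0]],[[0,0.1,-0.5],[0,0,0]],[[0,0.2,-0.6],[0,0,0]],[[0,0.3,-0.7],[0,0,0]],[[0,0.4,-0.8],[0,0,0]],[[0,0.5,-0.9],[0,0,0]],[[0,0.6,-1],[0,0,0]],[[0,0.7,-1],[0,0,0]]]'
python3 -m inch '[[[0,0.1,-0.13],[0,0,0]],[[0,0.2,-0.26],[0,0,0]],[[0,0.3,-0.36],[0,0,0]],[[0,0.4,-0.4],[0,0,0]],[[0,0.5,-0.4],[0,0,0]],[[0,0.6,-0.4],[0,0,0]],[[0,0.7,-0.4],[0,0,0]],[[0,0.8,-0.4],[0,0,0]],[[0,0.9,-0.4],[0,0,0]],[[0,1,-0.4],[0,0,0]]]'
cat > pose.py <<'E'
# pose.py s : bore pose with drift tip s m above mid-bore along axis (TCP->tip .111)
from fit import *; import sys
F=[float(a) for a in sys.argv[2:4]] or [.533,-.205]
def target(s,F=F,L=.111,yaw=.041):
    z=rz(yaw)@[-.5,0,.866025]; x=rz(yaw)@[.866025,0,.5]; M=np.c_[x,np.cross(-z,x),-z]
    return np.array([F[0],F[1],.128])+z*(s+L),M
if __name__=='__main__':
    p,Mt=target(float(sys.argv[1])); o=manip.get_obs(); M=R.from_quat(o['ee_rot']).as_matrix()
    print('to',p.round(4),'units',(M.T@(p-o['position'])/.08).round(3),'turn',(np.degrees(R.from_matrix(M.T@Mt).as_rotvec())/45).round(3)); print(np.round(o['joint_pos'],2), np.round(o['ft_force'],1))
E
python3 pose.py .0775
```

```text
clock: 13.25
position: [0.507, 0.2733, 0.2063]
ee_rot: [1.0, -0.021, 0.0, 0.0]
ft_force: [1.3, 0.4, -2.6]
grip_width: 0.34
grasp_force: 98.3
clock: 14.25
position: [0.5049, 0.2169, 0.287]
ee_rot: [1.0, -0.022, 0.001, -0.0]
ft_force: [0.9, 0.3, -3.1]
grip_width: 0.339
grasp_force: 98.6
clock: 15.25
position: [0.5011, 0.1368, 0.3176]
ee_rot: [1.0, -0.021, -0.0, 0.0]
ft_force: [-0.1, 0.0, -3.0]
grip_width: 0.339
grasp_force: 98.5
to [ 0.4388 -0.2089  0.2912] units [-0.592  4.35   0.33 ] turn [ 0.028  0.666 -0.104]
[ 0.42  0.14 -0.84  1.56  0.1   1.49 -2.04] [-0.1  0.  -3. ]
```

```bash
python3 -m inch '[[[0,0.1,0],[0,0,0]],[[0,0.2,0],[0,0,0]],[[-0.02,0.3,0],[0,0,0]],[[-0.04,0.4,0],[0,0,0]],[[-0.06,0.5,0],[0.005,0.11,-0.02]],[[-0.08,0.6,0],[0.01,0.22,-0.035]],[[-0.1,0.7,0],[0.014,0.33,-0.05]],[[-0.12,0.8,0],[0.019,0.44,-0.07]],[[-0.14,0.9,0],[0.023,0.55,-0.09]],[[-0.16,1,0],[0.028,0.666,-0.104]]]'
python3 -m inch '[[[0,0.1,0],[0,0,0]],[[0,0.2,0],[0,0,0]],[[0,0.3,0],[0,0,0]],[[0,0.4,0],[0,0,0]],[[0,0.5,0],[0,0,0]],[[0,0.6,0],[0,0,0]],[[0,0.7,0],[0,0,0]],[[0,0.8,0],[0,0,0]],[[0,0.9,0],[0,0,0]],[[0,1,0],[0,0,0]]]'
python3 pose.py .0775
```

```text
clock: 16.25
position: [0.4846, 0.0573, 0.3182]
ee_rot: [0.965, 0.02, 0.261, -0.005]
ft_force: [0.4, 0.6, -4.0]
grip_width: 0.336
grasp_force: 99.3
clock: 17.25
position: [0.4882, -0.0226, 0.3177]
ee_rot: [0.966, 0.02, 0.259, -0.005]
ft_force: [0.5, 0.5, -2.3]
grip_width: 0.34
grasp_force: 99.3
to [ 0.4388 -0.2089  0.2912] units [-0.781  2.302 -0.069] turn [ 0.  0. -0.]
[ 0.53 -0.4  -0.43  2.06 -0.28  0.93 -1.33] [ 0.5  0.5 -2.3]
```

```bash
python3 -m inch '[[[-0.04,0.1,0],[0,0,0]],[[-0.08,0.2,0],[0,0,0]],[[-0.12,0.3,0],[0,0,0]],[[-0.16,0.4,0],[0,0,0]],[[-0.2,0.5,0],[0,0,0]],[[-0.24,0.6,0],[0,0,0]],[[-0.28,0.7,0],[0,0,0]],[[-0.32,0.8,0],[0,0,0]],[[-0.36,0.9,0],[0,0,0]],[[-0.4,1,0],[0,0,0]]]'
python3 -m inch '[[[-0.04,0.12,0],[0,0,0]],[[-0.08,0.24,0],[0,0,0]],[[-0.12,0.36,0],[0,0,0]],[[-0.16,0.48,0],[0,0,0]],[[-0.2,0.6,0],[0,0,0]],[[-0.24,0.72,0],[0,0,0]],[[-0.28,0.84,0],[0,0,0]],[[-0.32,0.96,0],[0,0,0]],[[-0.36,1,0],[0,0,0]],[[-0.38,1,0],[0,0,0]]]'
python3 pose.py .0775
```

```text
clock: 18.25
position: [0.4635, -0.1036, 0.3016]
ee_rot: [0.966, 0.02, 0.259, -0.005]
ft_force: [0.7, -0.6, -2.8]
grip_width: 0.341
grasp_force: 99.3
clock: 19.25
position: [0.4403, -0.1844, 0.2862]
ee_rot: [0.966, 0.019, 0.258, -0.005]
ft_force: [-0.2, 0.6, -2.6]
grip_width: 0.34
grasp_force: 99.3
to [ 0.4388 -0.2089  0.2912] units [ 0.005  0.305 -0.07 ] turn [ 0.     0.001 -0.001]
[ 0.57 -0.34 -0.07  2.11 -0.35  0.94 -0.89] [-0.2  0.6 -2.6]
```

Now I'll move onto the bore axis, 40 mm above the mouth, and check from the cameras.

```bash
python3 -m inch '[[[0,0.05,0],[0,0,0]],[[0,0.1,0],[0,0,0]],[[0,0.15,0],[0,0,0]],[[0,0.2,0],[0,0,0]],[[0,0.25,0],[0,0,0]],[[0,0.305,0],[0,0,0]],[[0,0.305,0],[0,0,0]],[[0,0.305,0],[0,0,0]],[[0,0.305,0],[0,0,0]],[[0,0.305,0],[0,0,0]]]'
python3 - <<'E'
from h import *
w=snap('wrist','w4.png'); o=manip.get_obs(); s=snap('side','s4.png');t=snap('top','t4.png')
import json; json.dump({'position':list(o['position']),'ee_rot':list(o['ee_rot'])},open('w4.json','w'))
g=lambda a:(255*(a[...,::-1]/255.)**.5).astype('uint8')
C=np.zeros((600,800,3),'uint8')
C[:300,:400]=cv2.resize(g(s[125:200,280:380]),(400,300),interpolation=cv2.INTER_CUBIC)
C[300:,:400]=cv2.resize(g(t[175:250,320:420]),(400,300),interpolation=cv2.INTER_CUBIC)
C[:,400:]=cv2.resize(g(w[:300,180:380]),(400,600),interpolation=cv2.INTER_CUBIC)
cv2.imwrite('pics/c4.png',C)
E
```

```text
clock: 20.25
position: [0.4417, -0.2082, 0.2865]
ee_rot: [0.966, 0.02, 0.259, -0.005]
ft_force: [-0.6, 0.0, -3.5]
grip_width: 0.342
grasp_force: 99.3
```

View pics/c4.png

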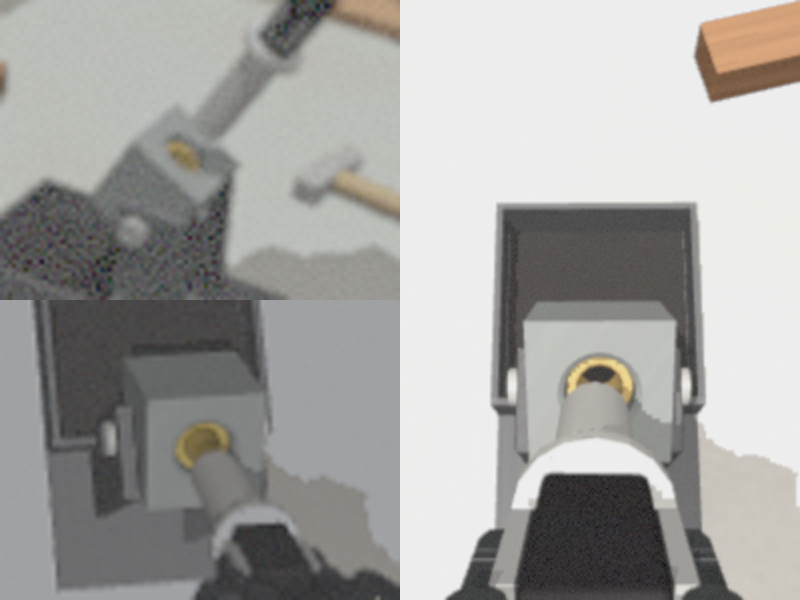

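Run:
```python
from fit import *
import json
w=json.load(open('w4.json'))
W=lambda u,v:np.array([(u-400+.5)/2-.5+180,(v+.5)/2-.5])
def f(q):
    L=[((.16,.075,.04),(497,204)),((.16,-.075,.04),(697,203)),(bl((.036,.036,.0375)),(524,320)),(bl((.036,-.036,.0375)),(677,320)),(bl((.021,0,.0375)),(600,352)),(bl((-.036,.036,.0375)),(527,459))]
    return np.concatenate([(proj('wrist',rz(q[2])@np.array(p)+[q[0],q[1],0],w)[0]-W(*px)) for p,px in L])
s=least_squares(f,[.533,-.205,.041],loss='soft_l1');print(s.x.round(4),f(s.x).reshape(-1,2).round(1).tolist())
M=R.from_quat(w['ee_rot']).as_matrix();p=np.array(w['position'])
a=np.linspace(0,2*np.pi,200)
c=np.c_[.015*np.cos(a),.015*np.sin(a),0*a+.111]@M.T+p
u=(proj('wrist',c,w)-[180,0])*2+[400,0]; print('tip pred x',u[:,0].min(),u[:,0].max(),'top v',u[:,1].min(),'centre',(proj('wrist',p+M@[0,0,.111],w)-[180,0])*2+[400,0])
# tip in block coords
for q in(s.x,[.533,-.205,.041]):
    print('tip in block',Rb.T@(rz(q[2]).T@(p+M@[0,0,.111]-[q[0],q[1],0])-[0,0,.128]),'axis',Rb.T@rz(q[2]).T@(-M[:,2]))
```

```text
[ 0.5334 -0.2064  0.0418] [[0.2, -0.8], [0.3, -0.3], [-0.0, 0.1], [-0.9, 0.1], [-0.3, -0.3], [1.0, 0.9]]
tip pred x 561.0221469695257 629.1573717713067 top v 381.08598739088984 centre [[595.08750747 414.14227042]]
tip in block [-0.0001703   0.00194284  0.07214836] axis [1.39144097e-04 5.20415603e-04 9.99999855e-01]
tip in block [0.00010086 0.00053477 0.0719918 ] axis [1.38922180e-04 1.21024071e-04 9.99999983e-01]
```

The block fit agrees with the pose (tip lies 0.5–1.9 mm off the axis). I'll correct 1.2 mm in y and push.

```bash
python3 -m inch '[[[0,0.015,0],[0,0,0]],[[0,0.015,0.1],[0,0,0]],[[0,0.015,0.2],[0,0,0]],[[0,0.015,0.3],[0,0,0]],[[0,0.015,0.38],[0,0,0]],[[0,0.015,0.44],[0,0,0]],[[0,0.015,0.5],[0,0,0]],[[0,0.015,0.56],[0,0,0]],[[0,0.015,0.62],[0,0,0]],[[0,0.015,0.68],[0,0,0]]]' - 120
python3 pose.py -.049 .5334 -.206
```

```text
clock: 21.4
position: [0.469, -0.2085, 0.2392]
ee_rot: [0.966, 0.02, 0.259, -0.005]
ft_force: [-1.9, 0.7, -0.5]
grip_width: 0.34
grasp_force: 119.1
to [ 0.5024 -0.2073  0.1817] units [0.003 0.001 0.832] turn [ 0.     0.    -0.001]
[ 0.56 -0.22 -0.05  2.12 -0.38  0.82 -0.82] [-1.9  0.7 -0.5]
```

```bash
python3 -m inch '[[[0,0,0.09],[0,0,0]],[[0,0,0.18],[0,0,0]],[[0,0,0.27],[0,0,0]],[[0,0,0.36],[0,0,0]],[[0,0,0.45],[0,0,0]],[[0,0,0.54],[0,0,0]],[[0,0,0.63],[0,0,0]],[[0,0,0.72],[0,0,0]],[[0,0,0.8],[0,0,0]],[[0,0,0.83],[0,0,0]]]'
python3 pose.py -.049 .5334 -.206
python3 - <<'E'
from h import *
w=snap('wrist','w5.png'); s=snap('side','s5.png');t=snap('top','t5.png')
g=lambda a:(255*(a[...,::-1]/255.)**.5).astype('uint8')
C=np.zeros((600,800,3),'uint8')
C[:300,:400]=cv2.resize(g(s[150:225,260:360]),(400,300),interpolation=cv2.INTER_CUBIC)
C[300:,:400]=cv2.resize(g(t[140:215,315:415]),(400,300),interpolation=cv2.INTER_CUBIC)
C[:,400:]=cv2.resize(g(w[:300,180:380]),(400,600),interpolation=cv2.INTER_CUBIC)
cv2.imwrite('pics/c5.png',C)
E
```

```text
clock: 22.4
position: [0.5023, -0.2072, 0.1812]
ee_rot: [0.966, 0.019, 0.259, -0.005]
ft_force: [-0.4, -2.5, -1.8]
grip_width: 0.334
grasp_force: 118.2
to [ 0.5024 -0.2073  0.1817] units [ 0.005  0.    -0.004] turn [ 0.     0.001 -0.001]
[ 0.53 -0.09 -0.07  2.14 -0.41  0.66 -0.8 ] [-0.4 -2.5 -1.8]
```

View pics/c5.png

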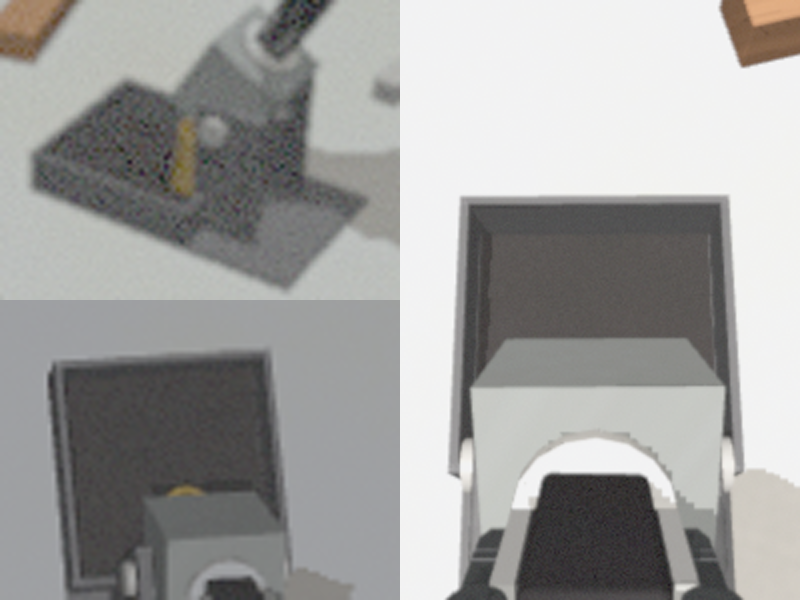

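The sleeve stands in the tray (brass at about (185,155) in the side panel) and the collar is nearly on the block, so the tip is through. I'll draw it out.

```bash
python3 -m inch '[[[0,0,-0.1],[0,0,0]],[[0,0,-0.2],[0,0,0]],[[0,0,-0.3],[0,0,0]],[[0,0,-0.4],[0,0,0]],[[0,0,-0.5],[0,0,0]],[[0,0,-0.6],[0,0,0]],[[0,0,-0.7],[0,0,0]],[[0,0,-0.8],[0,0,0]],[[0,0,-0.9],[0,0,0]],[[0,0,-1],[0,0,0]]]'
python3 -m inch '[[[0,0,-0.12],[0,0,0]],[[0,0,-0.24],[0,0,0]],[[0,0,-0.36],[0,0,0]],[[0,0,-0.48],[0,0,0]],[[0,-0.1,-0.56],[0,0,0]],[[0,-0.22,-0.6],[0,0,0]],[[0.03,-0.34,-0.6],[0,0,0]],[[0.06,-0.46,-0.6],[0,0,0]],[[0.09,-0.58,-0.6],[0,0,0]],[[0.12,-0.7,-0.6],[0,0,0]]]'
python3 -m inch '[[[0.04,-0.1,0],[0,0,0]],[[0.08,-0.2,0],[0,0,0]],[[0.12,-0.3,0],[0,0,0]],[[0.16,-0.4,0],[0,0,0]],[[0.2,-0.5,0],[0,0,0]],[[0.24,-0.6,0],[0,0,0]],[[0.28,-0.7,0],[0,0,0]],[[0.32,-0.8,0],[0,0,0]],[[0.36,-0.9,0],[0,0,0]],[[0.4,-1,0],[0,0,0]]]'
python3 go.py .505 .2 .317
```

```text
clock: 23.55
position: [0.4617, -0.2087, 0.2517]
ee_rot: [0.966, 0.02, 0.259, -0.005]
ft_force: [-0.9, -0.4, -3.2]
grip_width: 0.335
grasp_force: 118.8
clock: 24.55
position: [0.4443, -0.1522, 0.2973]
ee_rot: [0.966, 0.02, 0.258, -0.005]
ft_force: [0.7, -0.0, -3.4]
grip_width: 0.338
grasp_force: 118.9
clock: 25.55
position: [0.4688, -0.0716, 0.3137]
ee_rot: [0.966, 0.02, 0.259, -0.005]
ft_force: [-0.1, -0.3, -3.1]
grip_width: 0.34
grasp_force: 118.9
units [ 0.532 -3.374  0.259] yaw 2.33 j [ 0.54 -0.41 -0.31  2.09 -0.31  0.95 -1.19]
```

```bash
python3 -m inch '[[[0.02,-0.1,0],[-0.003,-0.07,0.01]],[[0.04,-0.2,0],[-0.006,-0.14,0.02]],[[0.06,-0.3,0],[-0.009,-0.21,0.033]],[[0.08,-0.4,0],[-0.012,-0.28,0.044]],[[0.1,-0.5,0],[-0.015,-0.35,0.055]],[[0.12,-0.6,0],[-0.018,-0.42,0.066]],[[0.14,-0.7,0],[-0.021,-0.49,0.077]],[[0.16,-0.8,0],[-0.024,-0.56,0.088]],[[0.18,-0.9,0],[-0.027,-0.63,0.098]],[[0.2,-1,0],[-0.028,-0.666,0.104]]]'
python3 -m inch '[[[0.02,-0.1,0],[0,0,0]],[[0.04,-0.2,0],[0,0,0]],[[0.06,-0.3,0],[0,0,0]],[[0.08,-0.4,0],[0,0,0]],[[0.1,-0.5,0],[0,0,0]],[[0.12,-0.6,0],[0,0,0]],[[0.14,-0.7,0],[0,0,0]],[[0.16,-0.8,0],[0,0,0]],[[0.18,-0.9,0],[0,0,0]],[[0.2,-1,0],[0,0,0]]]'
python3 go.py .507 .2734 .317; python3 -c "
from h import *
print(manip.get_obs()['ee_rot'])"
```

```text
clock: 26.55
position: [0.4799, 0.0088, 0.3216]
ee_rot: [1.0, -0.022, -0.001, -0.0]
ft_force: [0.0, 0.6, -2.6]
grip_width: 0.339
grasp_force: 118.8
clock: 27.55
position: [0.4988, 0.088, 0.3215]
ee_rot: [1.0, -0.022, -0.0, 0.0]
ft_force: [0.2, -0.2, -3.8]
grip_width: 0.338
grasp_force: 118.9
units [ 0.003 -2.319  0.056] yaw -2.47 j [ 0.4   0.08 -0.7   1.59  0.05  1.49 -1.92]
[ 9.99768638e-01 -2.15097550e-02 -3.22634006e-06  2.36834745e-05]
```

```bash
python3 -m inch '[[[0,-0.1,0],[0,0,0]],[[0,-0.2,0],[0,0,0]],[[0,-0.3,0],[0,0,0]],[[0,-0.4,0],[0,0,0]],[[0,-0.5,0],[0,0,0]],[[0,-0.6,0],[0,0,0]],[[0,-0.7,0],[0,0,0]],[[0,-0.8,0],[0,0,0]],[[0,-0.9,0],[0,0,0]],[[0,-1,0],[0,0,0]]]'
python3 -m inch '[[[0,-0.13,0],[0,0,0]],[[0,-0.26,0],[0,0,0]],[[0,-0.39,0],[0,0,0]],[[0,-0.52,0],[0,0,0]],[[0,-0.65,0],[0,0,0]],[[0,-0.78,0],[0,0,0]],[[0,-0.9,0],[0,0,0]],[[0,-1,0],[0,0,0]],[[0,-1,0.1],[0,0,0]],[[0,-1,0.2],[0,0,0]]]'
python3 go.py .507 .2734 .236
```

```text
clock: 28.55
position: [0.5021, 0.168, 0.3215]
ee_rot: [1.0, -0.022, 0.0, 0.0]
ft_force: [0.3, -0.2, -3.3]
grip_width: 0.333
grasp_force: 118.9
clock: 29.55
position: [0.5055, 0.2472, 0.3048]
ee_rot: [1.0, -0.021, -0.0, 0.0]
ft_force: [0.7, -0.5, -3.4]
grip_width: 0.336
grasp_force: 119.0
units [ 0.005 -0.328  0.859] yaw -2.45 j [ 0.14  0.25 -0.81  1.48  0.18  1.49 -2.28]
```

```bash
python3 -m inch '[[[0,-0.11,0],[0,0,0]],[[0,-0.22,0],[0,0,0]],[[0,-0.33,0.1],[0,0,0]],[[0.005,-0.33,0.22],[0,0,0]],[[0.005,-0.33,0.34],[0,0,0]],[[0.005,-0.33,0.46],[0,0,0]],[[0.005,-0.33,0.58],[0,0,0]],[[0.005,-0.33,0.7],[0,0,0]],[[0.005,-0.33,0.8],[0,0,0]],[[0.005,-0.33,0.86],[0,0,0]]]'
python3 -m inch '[[[0,0,0.03],[0,0,0]],[[0,0,0.08],[0,0,0]],[[0,0,0.13],[0,0,0]],[[0,0,0.18],[0,0,0]],[[0,0,0.24],[0,0,0]],[[0,0,0.3],[0,0,0]],[[0,0,0.36],[0,0,0]],[[0,0,0.42],[0,0,0]],[[0,0,0.48],[0,0,0]],[[0,0,0.54],[0,0,0]]]'
python3 go.py .507 .2734 .1265
```

```text
clock: 30.55
position: [0.5069, 0.2733, 0.2358]
ee_rot: [1.0, -0.022, -0.0, 0.0]
ft_force: [0.4, 0.3, -3.2]
grip_width: 0.337
grasp_force: 118.9
clock: 31.55
position: [0.507, 0.2736, 0.1931]
ee_rot: [1.0, -0.022, 0.0, 0.0]
ft_force: [-0.2, -0.1, -3.0]
grip_width: 0.339
grasp_force: 118.9
units [-0.     0.002  0.833] yaw -2.47 j [ 0.08  0.35 -0.8   1.61  0.26  1.29 -2.38]
```

```bash
python3 -m inch '[[[0,0,0.09],[0,0,0]],[[0,0,0.18],[0,0,0]],[[0,0,0.27],[0,0,0]],[[0,0,0.36],[0,0,0]],[[0,0,0.45],[0,0,0]],[[0,0,0.54],[0,0,0]],[[0,0,0.63],[0,0,0]],[[0,0,0.72],[0,0,0]],[[0,0,0.78],[0,0,0]],[[0,0,0.82],[0,0,0]]]'
python3 -m inch '[[[0,0,0.005],[0,0,0]],[[0,0,0.01],[0,0,0]],[[0,0,0.015],[0,0,0]],[[0,0,0.015],[0,0,0]],[[0,0,0.015],[0,0,0]],[[0,0,0.015],[0,0,0]],[[0,0,0.015],[0,0,0]],[[0,0,0.015],[0,0,0]],[[0,0,0.015],[0,0,0]],[[0,0,0.015],[0,0,0]]]'
```

```text
clock: 32.55
position: [0.5069, 0.2735, 0.1274]
ee_rot: [1.0, -0.021, -0.0, 0.0]
ft_force: [0.5, 0.1, -2.9]
grip_width: 0.338
grasp_force: 118.9
clock: 33.55
position: [0.507, 0.2736, 0.1267]
ee_rot: [1.0, -0.022, -0.0, 0.0]
ft_force: [-0.2, -0.4, -3.8]
grip_width: 0.336
grasp_force: 118.9
```

Not yet seated. I'll go slightly lower until the force changes.

```bash
python3 -m inch '[[[0,0,0.005],[0,0,0]],[[0,0,0.01],[0,0,0]],[[0,0,0.015],[0,0,0]],[[0,0,0.02],[0,0,0]],[[0,0,0.02],[0,0,0]],[[0,0,0.02],[0,0,0]],[[0,0,0.02],[0,0,0]],[[0,0,0.02],[0,0,0]],[[0,0,0.02],[0,0,0]],[[0,0,0.02],[0,0,0]]]'
```

```text
clock: 34.55
position: [0.5071, 0.2736, 0.1263]
ee_rot: [1.0, -0.022, 0.0, 0.0]
ft_force: [-5.5, -4.0, 10.6]
grip_width: 0.335
grasp_force: 120.5
```

It is seated: contact at the same height as the pick. Release and retreat.

```bash
python3 -m inch '[[[0,0,0],[0,0,0]],[[0,0,0],[0,0,0]],[[0,0,0],[0,0,0]],[[0,0,0],[0,0,0]],[[0,0,0],[0,0,0]],[[0,0,0],[0,0,0]],[[0,0,0],[0,0,0]],[[0,0,0],[0,0,0]],[[0,0,0],[0,0,0]],[[0,0,0],[0,0,0]]]' 1
python3 -m inch '[[[0,0,-0.1],[0,0,0]],[[0,0,-0.2],[0,0,0]],[[0,0,-0.3],[0,0,0]],[[0,0,-0.4],[0,0,0]],[[0,0,-0.5],[0,0,0]],[[0,0,-0.6],[0,0,0]],[[0,0,-0.7],[0,0,0]],[[0,0,-0.8],[0,0,0]],[[0,0,-0.9],[0,0,0]],[[0,0,-1],[0,0,0]]]'
python3 - <<'E'
from h import *
w=snap('wrist','w6.png'); s=snap('side','s6.png');t=snap('top','t6.png')
g=lambda a:(255*(a[...,::-1]/255.)**.5).astype('uint8')
C=np.zeros((600,800,3),'uint8')
C[:300,:400]=cv2.resize(g(s[150:225,260:360]),(400,300),interpolation=cv2.INTER_CUBIC)
C[300:,:400]=cv2.resize(g(t[140:215,315:415]),(400,300),interpolation=cv2.INTER_CUBIC)
C[:300,400:]=cv2.resize(g(w),(400,300),interpolation=cv2.INTER_AREA)
C[300:,400:]=cv2.resize(g(s[220:310,180:300]),(400,300),interpolation=cv2.INTER_CUBIC)
cv2.imwrite('pics/c6.png',C)
E
```

```text
clock: 35.55
position: [0.507, 0.2736, 0.1251]
ee_rot: [1.0, -0.021, 0.0, 0.0]
ft_force: [0.2, 0.2, -0.3]
grip_width: 0.999
grasp_force: 0.0
clock: 36.55
position: [0.507, 0.2736, 0.2058]
ee_rot: [1.0, -0.022, 0.0, 0.0]
ft_force: [0.3, 0.0, 0.9]
grip_width: 1.003
grasp_force: 0.0
```

View pics/c6.png

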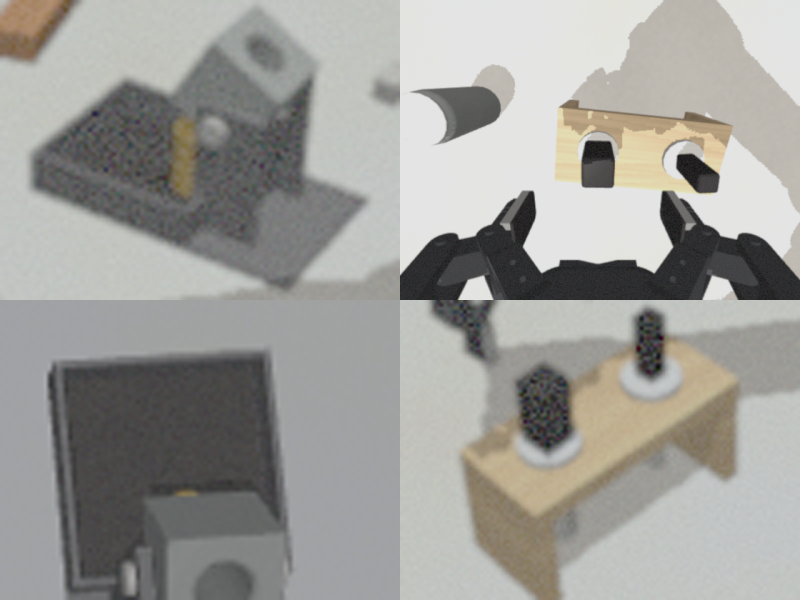

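The bore is empty and the sleeve stands in the tray (brass at about (183,158) in the side panel). The thick drift sits collar-down on the rack, the thin drift is unmoved, and the gripper is clear.

```bash
python3 -c "
from workcell import manip
print(manip.hand_in())"
```

```text
the job is handed in; nothing more can be done
None
```

The job is handed in at about 37 s: the sleeve is pressed out into the catch tray, the thick drift is back in its own rack hole with its collar down, and the pictures show the thin drift and can unmoved; nothing went near the hammer.

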